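Find the heavier pressing bar and load two spring presses

TASK

Two pressing bars that look the same lie in the sloping rack, but one is filled and much heavier: feel by lifting which it is. Lay the heavier bar flat between the four pins of the large four-spring press and the lighter one likewise in the small two-spring press, so that both presses are pushed fully shut by the bars' weight alone. Lower the bars gently, do not drop them, let go, and leave everything else where it stands.

Things in the scene. Friction and masses are not known exactly. Their poses are not given: they have to be found in the camera images.
- bar_a: square steel bar, 130 long, 36 x 36, black end plugs. Origin and centre of mass at its centre, x along its length. Starts in one of the rack's two bays, x rising 25 deg away from the robot. Of bar_a and bar_b one weighs about 0.30 kg, the other about 0.75 kg (within 15 percent); they look alike, lifting tells which.
- bar_b: the other bar, same shape and frame as bar_a.
- bar_rack: fixed wooden rack, base 140 x 150 x 12, origin at the centre of its underside, x away from the robot. Two planks, 34 wide, rise 25 deg along +x at y = +-50; a bar resting there has its centre at (0, +-50, 78), its low end against a foot stop half as high as the bar. Side cheeks 12 high stand 44 to 60 from the bar's middle; between them its sides are free.
- large_press_seat (a point): centre of the top face of the large press's platen, 48 above the work surface unloaded; x along the press, z up. Grey base 176 x 90, platen 156 x 86, four coil springs. Four round-headed pins, 10 thick, 18 tall above the platen, stand at x = +-52, y = +-26: the bar lies along x between them, 3 to spare each side, its centre 18 above this point.
- small_press_seat (a point): the same point of the small press (fixed grey base 150 x 64, platen 132 x 62, two thin coil springs); same pins, same height.
- large_press_platen (a joint): how far the large platen has sunk, m: 0 up, 0.010 fully shut. It starts to sink at a load of about 4.5 N and is fully shut at 5.4 N, so only the heavier bar shuts it.
- small_press_platen (a joint): how far the small platen has sunk, m: 0 up, 0.010 fully shut. It starts to sink at about 1.2 N and is fully shut at 1.7 N, so either bar shuts it.
- pattern_weight: bystander: pale brass knob weight, 48 wide, 62 tall, left of the rack. Origin at the centre of its underside.
- cork_block: bystander: cork block 45 x 90 x 30, on the 50 thick wooden board in front of the rack. Origin at the centre of its underside.
- large_press: the fixed large press as a whole; origin at the centre of the underside of its base, straight below its seat.
- small_press: the fixed small press as a whole; origin at the centre of the underside of its base, straight below its seat.

How it is judged:
By the outcome, as a careful person would: the job done as asked, in the order asked, and still so for the second after the job is handed in, with the robot touching nothing.
It also fails if it takes over 51 s, if anything falls off the work surface, if the arm or the gripper's body presses on something with over 40 N, if the wrist force passes 120 N, or if a joint passes its speed limit or range.

ROBOT

A 6-joint arm with a two-finger parallel gripper is mounted at the origin on a cart in front of the work surface, level with it; the furniture and walls round the work are solid. World frame = base frame: x ahead of the robot, y to its left, z up, the work surface at z = 0. Lengths are in mm, angles in rad, forces in N, time in s.
With the tool pointing down it reaches from about 375 to 750 mm from the base axis. Payload 9 kg.
Tool frame: the origin (TCP) lies midway between the tips of the shut fingers; the grasp point (between the pads) lies 19 mm behind it; y points along the fingers, x is the direction in which the jaws open and shut, and the axes are right-handed (so a half turn about y gives the same grasp; the last joint's range is limited). The gripper opens to 85 mm and grips with 20 to 120 N. Pads are 22 mm wide; open, the fingers measure 114 mm over their backs; the gripper's body (76 mm by 85 mm) begins 54 mm behind the grasp point. The pads swing forward as they close: fully open they stand 13 mm farther back than shut.
Start: joints at [1.009, 0.104, 0.097, 1.564, 0, 1.353], TCP at [202.246, 564.919, 231.331] pointing down, gripper open.
Joint ranges: [-2.99, 2.99], [-0.84, 1.86], [-1.1, 1.16], [-1.84, 2.11], [-1.51, 1.56], [-3.14, 3.14]. Speed limits (rad/s): [2.22, 2.22, 2.57, 3.14, 3.14, 3.14].

INTERFACE

Orientations are given as a unit quaternion [x, y, z, w].
In Python, from cell import manip gives the robot as it stands. The module is installed in compiled form; this text tells all that it offers.
- The arm moves only by the tool arm_command, never from a script. Its argument "steps" is a list that holds one entry, the list of rows, each a list of 7 numbers: the turn, a rotation vector about the world's x, y, z in units of 180 degrees (1.0 is 180 degrees), then the shift along the world's x, y, z in units of 0.25 m (1.0 is 0.25 m), then the finger opening in mm, from 0 to 85.4. In form: [[[wx, wy, wz, dx, dy, dz, hand], ...]]. A call has 1 to 8 rows; each row is the pose to reach, as a shift and turn from the pose commanded when the call began, turning the shorter way round; what a row does not reach only later rows make up. A row lasts 1/10 s, in which the tool goes at most 50 mm and 8.59 degrees, less where a joint would pass 70% of its speed; a pose out of reach is approached as far as the arm can. A call with a number of a shift or a turn outside -1 to 1 is refused whole. A call with a gripper value outside its range is refused whole. The fingers move at their own pace and stop on an object; "grip_force" is the grip in N (left out, the last holds). Time passes only in rows, so rows that repeat a pose let the fingers close. It gives the time, the measured TCP pose, the force and the opening at its end, in the units of the state.
- manip.sense(): the state, without advancing time (a new reading comes with each control period).
- manip.snapshot(name): name is "side" or "top" or "wrist"; returns a dict with "img" (480x640x3 uint8, blue, green, red), "mtx" (3x3 intrinsics, pixels), "R" (3x3) and "t" (3): a world point X has camera coordinates R X + t; the wrist camera has in their place "mount" (4x4, takes a point from camera to tool coordinates, whose origin is the TCP and whose axes are the tool frame's). Camera axes: x right, y down, z forward; pixel columns grow to the right and rows downward; lengths in mm; the calibration is good to about 2 mm. A picture is of the moment at which its call begins: read the wrist's pose just before it. There is no depth.
- manip.job_done(): hands the job in, once; it reports no verdict.
The state is a dict: "t": time; "q": joint angles; "qd": joint speeds; "joint_efforts": joint torques, N m; "tcp_pos": TCP position; "ee_rot": TCP orientation; "contact_force": force on the tool from outside, world axes, zero at the start; "wrist_torque": the same for the moment, N m; "opening": opening from 0.0 (shut) to 1.0 (fully open).
Only numpy, scipy, OpenCV 4.12 (cv2) and the standard library are available. Lean on these libraries where they do the work, as an engineer would, in place of code of your own. Each camera call takes 0.05 s, during which the arm holds its last target.

## Working session

There is one attempt and no reset: what is moved stays moved. The work goes in short steps, Python scripts to look and compute and a tool call to move; the robot and the scene stay as the last step left them, time stands still between calls to the robot, and variables do not carry over. Pictures are saved under pics/ and viewed, and the job is handed in when it is done.

Besides the shell and the picture viewer there is one more tool, called after ">>>" as a command line: name --argument value ..., lists and objects as JSON in quotes. arm_command: Moves the arm, as the interface text tells. Its arguments: {"type":"object","properties":{"steps":{"type":"array"},"grip_force":{"type":"number"}},"required":["steps"]}

```bash
mkdir -p pics; python3 - <<'E'
from cell import manip
import cv2,numpy as np
s=manip.sense();print(s)
for n in("side","top","wrist"):
    d=manip.snapshot(n);cv2.imwrite(f"pics/{n}0.png",d["img"])
    np.savez(f"pics/{n}0.npz",**{k:v for k,v in d.items()})
    print(n,{k:np.round(v,4).tolist() for k,v in d.items() if k!="img"})
E
```

```text
{'t': 0.0, 'q': array([ 1.00928318e+00,  1.04679618e-01,  9.64805276e-02,  1.56385778e+00,
       -2.14475924e-05,  1.35311683e+00]), 'qd': array([-0.00078509,  0.00033026, -0.00014857,  0.00119597,  0.0011974 ,
       -0.00067776]), 'joint_efforts': array([-1.80019433e-03, -5.56929553e+01,  5.03651798e+01,  1.68803654e-02,
       -3.87725258e-04, -1.82931963e-07]), 'tcp_pos': array([202.07586071, 564.61778406, 230.54002148]), 'ee_rot': array([ 0.57834365,  0.40668535, -0.40750193, -0.57798601]), 'contact_force': array([-0.32564433, -0.01404873,  0.27608633]), 'wrist_torque': array([-0.04338469, -0.0081991 ,  0.01948062]), 'opening': 0.9996016118896602}
side {'mtx': [[554.3141, 0.0, 316.0909], [0.0, 554.3141, 238.1241], [0.0, 0.0, 1.0]], 'R': [[0.9237, -0.383, -0.0115], [-0.2116, -0.4847, -0.8487], [0.3195, 0.7863, -0.5288]], 't': [-507.1168, 160.1025, 975.1417]}
top {'mtx': [[486.3754, 0.0, 318.1482], [0.0, 486.3754, 244.7061], [0.0, 0.0, 1.0]], 'R': [[-0.01, -0.9995, -0.0304], [-0.9824, 0.0155, -0.1861], [0.1864, 0.028, -0.9821]], 't': [21.5028, 551.9277, 825.3217]}
wrist {'mtx': [[333.564, 0.0, 321.4633], [0.0, 333.564, 241.5535], [0.0, 0.0, 1.0]], 'mount': [[1.0, 0.0009, -0.0, -1.0402], [0.0003, -0.2909, 0.9568, -142.2096], [0.0008, -0.9568, -0.2909, 73.9281], [0.0, 0.0, 0.0, 1.0]]}
```

View pics/top0.png

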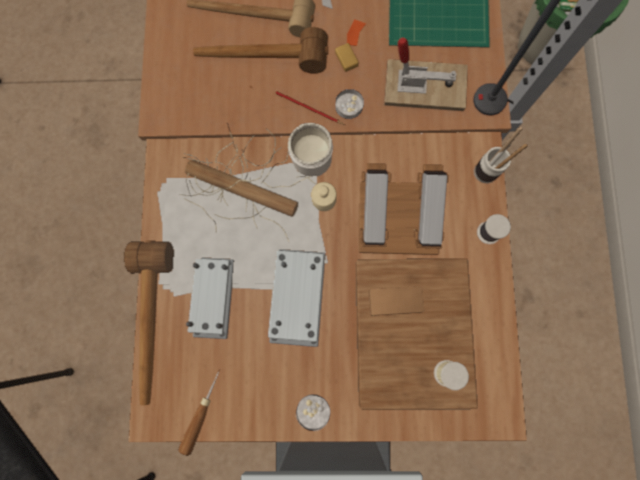

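View pics/side0.png

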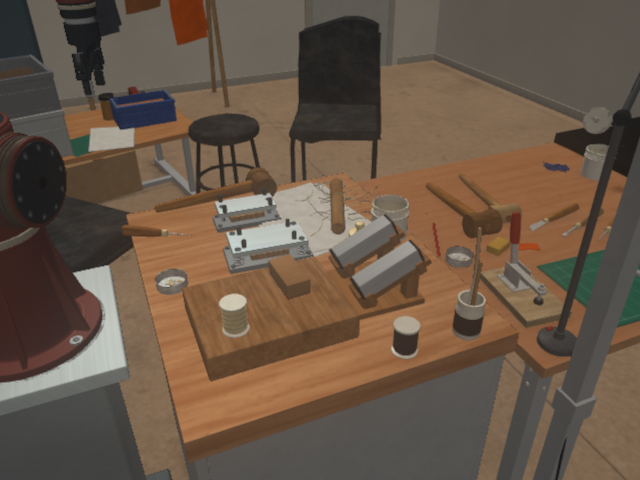

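View pics/wrist0.png

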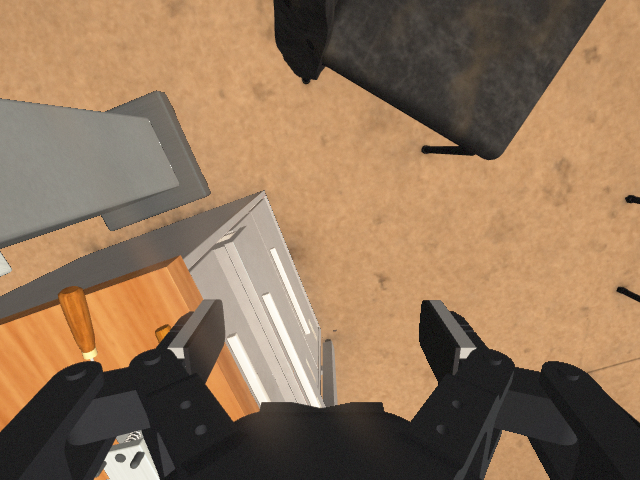

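```bash
python3 - <<'E'
import cv2
i=cv2.imread("pics/top0.png")
cv2.imwrite("pics/topA.png",cv2.resize(i[240:360,180:340],None,fx=5,fy=5,interpolation=cv2.INTER_CUBIC))
cv2.imwrite("pics/topB.png",cv2.resize(i[155:260,340:480],None,fx=5.7,fy=5.7,interpolation=cv2.INTER_CUBIC))
i=cv2.imread("pics/side0.png")
cv2.imwrite("pics/sideA.png",cv2.resize(i[185:315,200:440],None,fx=3.3,fy=3.3,interpolation=cv2.INTER_CUBIC))
E
```

```text
(no output)
```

View pics/topA.png

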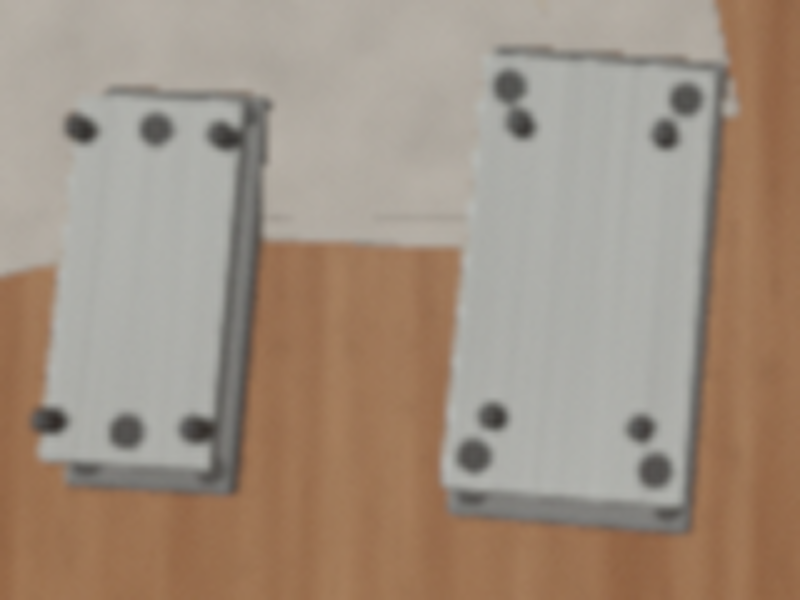

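View pics/topB.png

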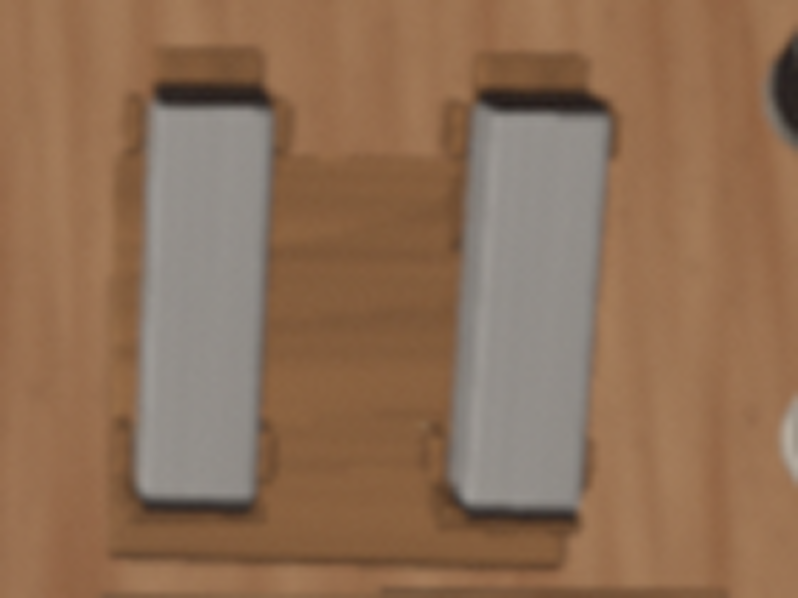

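View pics/sideA.png

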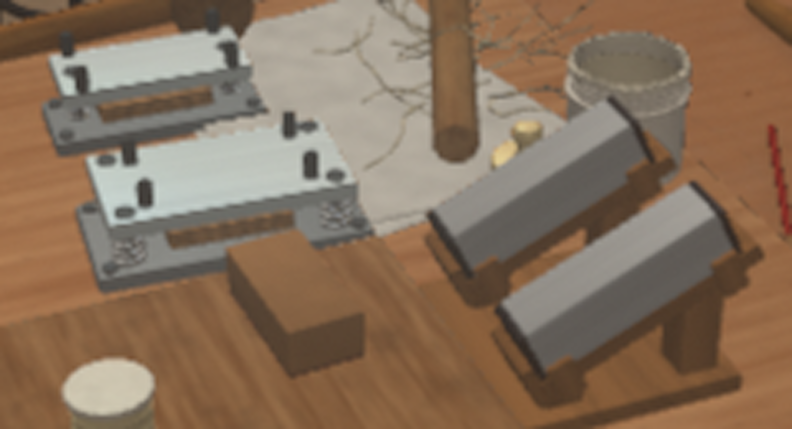

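```bash
cat > h.py <<'E'
import numpy as np,cv2
from scipy.spatial.transform import Rotation as Ro
def load(n): 
    d=np.load(f"pics/{n}.npz");return d
def ray(d,uv,z):
    R,t,K=d["R"],d["t"],d["mtx"]
    c=-R.T@t
    v=R.T@np.linalg.inv(K)@np.array([uv[0],uv[1],1.])
    return c+v*(z-c[2])/v[2]
def proj(d,X):
    p=d["mtx"]@(d["R"]@np.asarray(X,float)+d["t"]);return p[:2]/p[2]
E
python3 - <<'E'
from h import *
d=load("top0")
print("cam",-d["R"].T@d["t"])
A=lambda p:((p[0]+.5)/5-.5+180,(p[1]+.5)/5-.5+240)
B=lambda p:((p[0]+.5)/5.7-.5+340,(p[1]+.5)/5.7-.5+155)
def show(n,pts,zs,f):
    P=np.array([ray(d,f(p),z) for p,z in zip(pts,zs)])
    print(n,np.round(P,1).tolist(),"mean",P.mean(0).round(1))
    return P
for n,corn,pins in(("large",[(492,55),(722,68),(688,505),(443,487)],[(517,122),(665,134),(641,429),(492,417)]),
  ("small",[(80,97),(245,100),(210,470),(38,458)],[(76,126),(219,133),(192,428),(44,419)])):
    for P in(show(n+" plat",corn,[48]*4,A),show(n+" pins",pins,[66]*4,A)):
        a=P[0]-P[3];b=P[1]-P[2];w=P[0]-P[1]
        print("yaw",np.degrees(np.arctan2(a[1],a[0])),np.degrees(np.arctan2(b[1],b[0])),"w yaw",np.degrees(np.arctan2(-w[0],w[1])),"len",np.linalg.norm(a),np.linalg.norm(b),"wid",np.linalg.norm(w),np.linalg.norm(P[2]-P[3]))
for n,c in(("L",[(153,104),(272,105),(255,500),(137,492)]),("R",[(485,104),(610,110),(578,510),(466,503)])):
    P=show(n,c,[120,120,67.5,67.5],B)
    a=P[0]-P[3];b=P[1]-P[2];w=P[0]-P[1]
    print("yaw",np.degrees(np.arctan2(a[1],a[0])),np.degrees(np.arctan2(b[1],b[0])),"w",np.linalg.norm(w),np.linalg.norm(P[2]-P[3]),"len",np.linalg.norm(a),np.linalg.norm(b))
P=show("rack base z12",[(112,155),(110,557),(562,565)],[12]*3,B)
E
```

```text
cam [388.56239597 -10.19422405 913.86972544]
large plat [[543.2, 87.4, 48.0], [537.2, 4.1, 48.0], [382.4, 17.9, 48.0], [389.5, 103.9, 48.0]] mean [463.1  53.3  48. ]
large pins [[515.8, 76.4, 66.0], [510.8, 24.2, 66.0], [408.4, 33.2, 66.0], [413.0, 84.7, 66.0]] mean [462.   54.6  66. ]
yaw -6.095587108044293 -5.089300674472352 w yaw -4.153189032459274 len 154.63444187055862 155.36191600348943 wid 83.56869340466596 86.27543142443544
yaw -4.614935150440079 -5.066588237227199 w yaw -5.495952758269882 len 103.14521957067541 102.82438793077365 wid 52.511703316857826 51.69721638933859
small plat [[530.0, 237.5, 48.0], [528.0, 177.2, 48.0], [396.2, 186.3, 48.0], [401.0, 247.7, 48.0]] mean [463.8 212.2  48. ]
small pins [[516.7, 233.4, 66.0], [513.4, 182.2, 66.0], [410.4, 188.9, 66.0], [414.0, 240.7, 66.0]] mean [463.6 211.3  66. ]
yaw -4.499752128583999 -3.9839012352948338 w yaw -1.8957871949694298 len 129.45743471723125 132.180659234952 wid 60.37918288089563 61.50688783306994
yaw -4.090708593268719 -3.709309561355812 w yaw -3.629533548997269 len 102.91270256452134 103.26144230924761 wid 51.26239549328982 51.94814921652142
L [[662.7, -71.1, 120.0], [661.6, -106.5, 120.0], [551.7, -103.0, 67.5], [554.8, -66.6, 67.5]] mean [607.7 -86.8  93.8]
yaw -2.3952629569107504 -1.8421214707336504 w 35.43950748617389 36.53280619146333 len 120.02240728119722 121.85233851781484
R [[660.6, -169.7, 120.0], [658.0, -206.6, 120.0], [547.0, -202.2, 67.5], [549.7, -167.9, 67.5]] mean [ 603.8 -186.6   93.8]
yaw -0.9325472511987993 -2.269846715381224 w 36.92196756209337 34.34307519759158 len 122.71011090698298 122.88251139090698
rack base z12 [[682.2, -65.0, 12.0], [544.0, -60.8, 12.0], [539.1, -208.5, 12.0]] mean [ 588.4 -111.5   12. ]
```

```bash
cat >> h.py <<'E'
def plan(R0,p0,Rt,pt):
    w=Ro.from_matrix(Rt@R0.T).as_rotvec()/np.pi
    return np.round(w,4),np.round((np.array(pt)-p0)/250,4)
def down(yaw,tilt,flip=1):
    # bar x dir yaw(deg); tilt: bar rising along x; tool y=approach, tool x = flip*bar y
    B=Ro.from_euler('ZY',[yaw,-tilt],degrees=True).as_matrix()
    x=flip*B[:,1];y=-B[:,2];return np.column_stack([x,y,np.cross(x,y)])
E
python3 - <<'E'
from h import *
from cell import manip
s=manip.sense();R0=Ro.from_quat(s["ee_rot"]).as_matrix();print(R0.round(3))
for f in(1,-1):
  Rt=down(-2,25,f); print(f,Rt.round(2)); print(plan(R0,s["tcp_pos"],Rt,[600,-87,250]),Ro.from_matrix(Rt@R0.T).magnitude()*57.3)
d=load("top0"); 
for uv in((490,165),(525,135),(495,95)): print([ray(d,uv,z).round(0).tolist() for z in(50,150)])
E
```

```text
[[ 0.337 -0.001 -0.941]
 [ 0.941 -0.001  0.337]
 [-0.001 -1.     0.   ]]
1 [[ 0.03  0.42 -0.91]
 [ 1.   -0.01  0.03]
 [ 0.   -0.91 -0.42]]
(array([-0.026 , -0.1371,  0.0968]), array([ 1.5916, -2.6068,  0.0772])) 30.56694192339814
-1 [[-0.03  0.42  0.91]
 [-1.   -0.01 -0.03]
 [-0.   -0.91  0.42]]
(array([ 0.1942, -0.0377, -0.8822]), array([ 1.5916, -2.6068,  0.0772])) 162.74941459784432
[[697.0, -304.0, 50.0], [662.0, -270.0, 150.0]]
[[755.0, -373.0, 50.0], [712.0, -331.0, 150.0]]
[[836.0, -324.0, 50.0], [785.0, -288.0, 150.0]]
```

>>> arm_command --steps '[[[0,0,0,0.6,-1,0.2,85],[0,0,0,0.6,-1,0.2,85],[0,0,0,0.6,-1,0.2,85],[0,0,0,0.6,-1,0.2,85],[0,0,0,0.6,-1,0.2,85],[0,0,0,0.6,-1,0.2,85],[0,0,0,0.6,-1,0.2,85]]]'

```text
t: 0.85
tcp_pos: [354.9, 311.3, 282.2]
ee_rot: [0.58, 0.406, -0.405, -0.579]
contact_force: [-0.8, 0.1, 1.0]
opening: 0.993
```

>>> arm_command --steps '[[[-0.026,-0.137,0.097,0.6,-1,0,85],[-0.026,-0.137,0.097,0.6,-1,0,85],[-0.026,-0.137,0.097,0.6,-1,0,85],[-0.026,-0.137,0.097,0.6,-1,0,85],[-0.026,-0.137,0.097,0.6,-1,0,85],[-0.026,-0.137,0.097,0.6,-1,0,85],[-0.026,-0.137,0.097,0.6,-1,0,85],[-0.026,-0.137,0.097,0.6,-1,0,85]]]'

```text
t: 1.65
tcp_pos: [502.2, 64.1, 280.6]
ee_rot: [0.607, 0.585, -0.373, -0.388]
contact_force: [0.3, -0.0, -0.2]
opening: 0.994
```

```bash
python3 - <<'E'
from h import *
from cell import manip
s=manip.sense();R0=Ro.from_quat(s["ee_rot"]).as_matrix()
print(plan(R0,s["tcp_pos"],down(-2,25),[574.7,-85.6,165]))
E
```

```text
(array([-0.0005, -0.0004,  0.0005]), array([ 0.2901, -0.5988, -0.4626]))
```

>>> arm_command --steps '[[[0,0,0,0.29,-0.6,-0.2,85],[0,0,0,0.29,-0.6,-0.3,85],[0,0,0,0.29,-0.6,-0.46,85],[0,0,0,0.29,-0.6,-0.46,85],[0,0,0,0.29,-0.6,-0.46,85],[0,0,0,0.29,-0.6,-0.46,85],[0,0,0,0.29,-0.6,-0.46,85]]]'

```text
t: 2.35
tcp_pos: [575.2, -83.4, 168.0]
ee_rot: [0.606, 0.587, -0.373, -0.386]
contact_force: [0.3, -0.4, 0.9]
opening: 1.0
```

```bash
cat >> h.py <<'E'
def wshot(name):
    from cell import manip
    s=manip.sense();d=manip.snapshot("wrist")
    T=np.eye(4);T[:3,:3]=Ro.from_quat(s["ee_rot"]).as_matrix();T[:3,3]=s["tcp_pos"]
    C=np.linalg.inv(T@d["mount"])
    cv2.imwrite(f"pics/{name}.png",d["img"]);np.savez(f"pics/{name}.npz",img=d["img"],mtx=d["mtx"],R=C[:3,:3],t=C[:3,3])
    return s
E
python3 - <<'E'
from h import *
s=wshot("w1");print(s)
E
```

```text
{'t': 2.35, 'q': array([-0.46566671, -0.5338695 , -0.64554421,  1.05756484,  0.17959357,
       -0.39712012]), 'qd': array([ 0.00189021, -0.01650813,  0.01009369,  0.0004754 , -0.00114204,
       -0.00517127]), 'joint_efforts': array([-8.50067642e-01, -2.70272648e+01,  5.32350898e+01, -4.34696987e+00,
        5.68933636e-01, -6.88698681e-03]), 'tcp_pos': array([575.20964186, -83.3795009 , 168.00029872]), 'ee_rot': array([ 0.60598854,  0.58718942, -0.37324468, -0.38558382]), 'contact_force': array([ 0.3416514 , -0.43941269,  0.862843  ]), 'wrist_torque': array([-0.00444573,  0.37754973, -0.00136717]), 'opening': 1.0000439178817306}
```

View pics/w1.png

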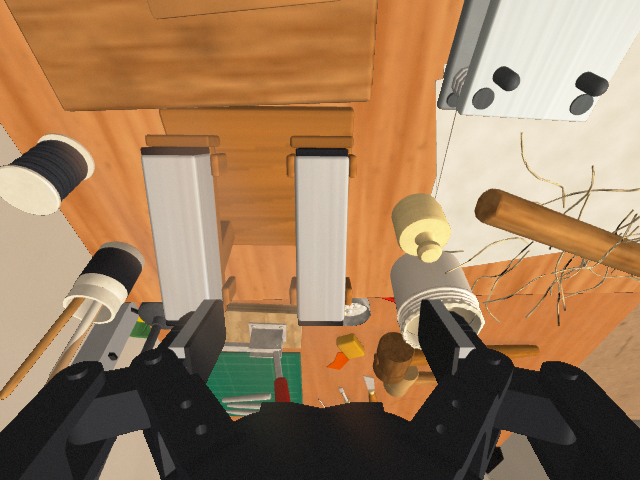

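```bash
python3 - <<'E'
from h import *
d=load("w1")
for c in([(296.5,156),(349,156),(344,322),(300,322)],[(144,155),(210,155)],):
    P=np.array([ray(d,p,z) for p,z in zip(c,[67.5,67.5,120.5,120.5])]);print(P.round(1).tolist(),P.mean(0).round(1))
E
```

```text
[[550.4, -99.8, 67.5], [551.5, -65.8, 67.5], [659.0, -70.1, 120.5], [658.0, -102.9, 120.5]] [604.7 -84.7  94. ]
[[546.6, -198.3, 67.5], [548.0, -155.6, 67.5]] [ 547.3 -176.9   67.5]
```

>>> arm_command --steps '[[[0,0,0,0.04,0,-0.09,85],[0,0,0,0.07,0,-0.16,85],[0,0,0,0.1,0,-0.23,85],[0,0,0,0.12,0,-0.28,85],[0,0,0,0.14,0,-0.32,85],[0,0,0,0.14,0,-0.32,85],[0,0,0,0.14,0,-0.32,85]]]'

```text
t: 3.1
tcp_pos: [610.2, -84.7, 87.5]
ee_rot: [0.606, 0.587, -0.373, -0.386]
contact_force: [0.1, 0.9, 0.1]
opening: 0.991
```

>>> arm_command --steps '[[[0,0,0,0.02,0,-0.05,85],[0,0,0,0.037,-0.002,-0.088,85],[0,0,0,0.037,-0.002,-0.088,85],[0,0,0,0.037,-0.002,-0.088,60],[0,0,0,0.037,-0.002,-0.088,45],[0,0,0,0.037,-0.002,-0.088,40],[0,0,0,0.037,-0.002,-0.088,30],[0,0,0,0.037,-0.002,-0.088,25]]]' --grip_force 60

```text
t: 3.9
tcp_pos: [619.2, -85.7, 65.1]
ee_rot: [0.606, 0.586, -0.373, -0.386]
contact_force: [-4.8, 1.2, 5.8]
opening: 0.409
```

```bash
python3 - <<'E'
from h import *
s=wshot("w2");print(s["tcp_pos"],s["contact_force"],s["opening"],s["wrist_torque"])
E
```

```text
[619.22389614 -85.69812499  65.12803287] [-4.77665065  1.23778186  5.7504245 ] 0.40901948266048394 [0.13295053 0.7805858  0.03756476]
```

View pics/w2.png

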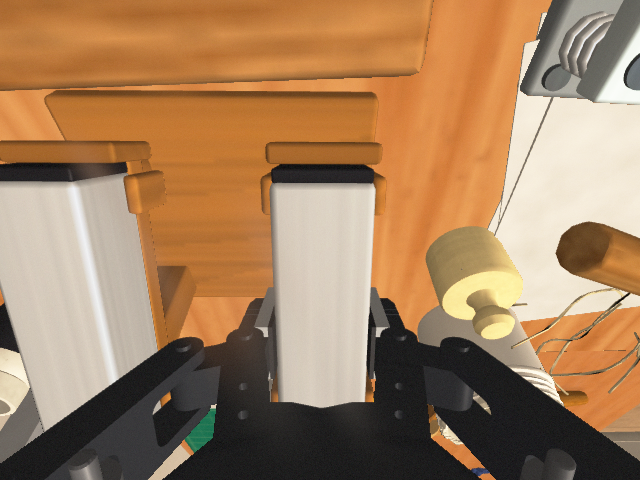

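>>> arm_command --steps '[[[0,0,0,0,0,0,25],[0,0,0,-0.04,0,0.09,25],[0,0,0,-0.1,0,0.22,25],[0,0,0,-0.12,0,0.36,25],[0,0,0,-0.12,0,0.44,25],[0,0,0,-0.12,0,0.44,25],[0,0,0,-0.12,0,0.44,25],[0,0,0,-0.12,0,0.44,25]]]'

```text
t: 4.75
tcp_pos: [588.0, -85.1, 171.6]
ee_rot: [0.605, 0.586, -0.374, -0.388]
contact_force: [-0.4, 0.4, -4.1]
opening: 0.41
```

>>> arm_command --steps '[[[0,0,0,0,0,0,25],[0,0,0,0,0,0,25],[0,0,0,0,0,0,25],[0,0,0,0,0,0,25]]]'

```text
t: 5.15
tcp_pos: [588.9, -85.5, 174.0]
ee_rot: [0.606, 0.586, -0.373, -0.387]
contact_force: [0.3, -0.2, -2.7]
opening: 0.413
```

```bash
python3 - <<'E'
from h import *
from cell import manip
for i in range(4):
    s=wshot("w3");print(s["t"],s["tcp_pos"],s["contact_force"],s["opening"],s["wrist_torque"],s["joint_efforts"])
E
```

```text
5.15 [588.91110912 -85.5291919  173.97752214] [ 0.31042698 -0.15290516 -2.74049619] 0.4129197294064804 [ 0.06902704  0.68903616 -0.00087607] [ 1.57202638e-03 -3.27482808e+01  5.68234491e+01 -4.86854330e+00
  7.33670443e-01 -6.94709979e-05]
5.2 [588.95825301 -85.54505571 174.1438759 ] [-0.02871877  0.22308283 -2.97363453] 0.41281215879617644 [ 0.01159201  0.69892384 -0.02521047] [ 2.17712950e-03 -3.27704823e+01  5.68620014e+01 -4.87339005e+00
  7.34148659e-01 -6.79813138e-05]
5.25 [588.99474187 -85.57745892 174.25936608] [-0.70388762  0.88628498 -3.60117941] 0.4112026257987533 [ 0.02095264  0.678067   -0.06247128] [ 1.79897623e-03 -3.27946508e+01  5.68986475e+01 -4.87754211e+00
  7.34388102e-01 -8.79899630e-05]
5.3 [588.98376239 -85.55460145 174.28361118] [-0.71434956  0.51518834 -3.7825533 ] 0.41362773428421623 [0.01425216 0.69977819 0.01602076] [ 1.13892700e-03 -3.28177500e+01  5.69301939e+01 -4.88054886e+00
  7.34505337e-01 -9.95348614e-05]
```

View pics/w3.png

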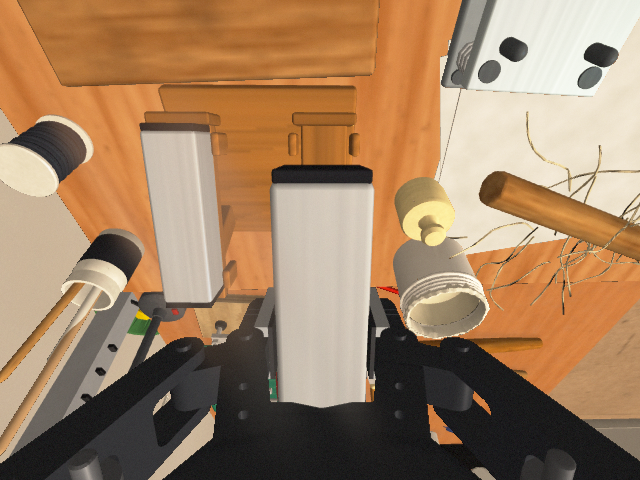

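```bash
python3 - <<'E'
from h import *
from cell import manip
d=np.load("pics/wrist0.npz");M=d["mount"];K=d["mtx"]
for uv in((272,183),(372,183),(272,170),(373,170)):
    v=M[:3,:3]@np.linalg.inv(K)@[uv[0],uv[1],1.];c=M[:3,3]
    for ty in(-30,-34): print(uv,ty,(c+v*(ty-c[1])/v[1]).round(1))
E
```

```text
(272, 183) -30 [-17.6 -30.   60.2]
(272, 183) -34 [-17.  -34.   60.7]
(372, 183) -30 [ 15.8 -30.   60.3]
(372, 183) -34 [ 15.2 -34.   60.7]
(272, 170) -30 [-17.4 -30.   64.5]
(272, 170) -34 [-16.8 -34.   64.8]
(373, 170) -30 [ 15.9 -30.   64.5]
(373, 170) -34 [ 15.3 -34.   64.8]
```

```bash
python3 - <<'E'
from h import *
from cell import manip
s=manip.sense();R0=Ro.from_quat(s["ee_rot"]).as_matrix()
print(plan(R0,s["tcp_pos"],down(-3.8,0),[463.6,211.3,130]))
E
```

```text
(array([ 0.0068,  0.1388, -0.0101]), array([-0.5017,  1.1876, -0.1774]))
```

>>> arm_command --steps '[[[0.001,0.023,-0.002,-0.03,0.08,0.05,25],[0.002,0.046,-0.003,-0.1,0.22,0.05,25],[0.003,0.069,-0.005,-0.17,0.38,0.03,25],[0.005,0.092,-0.007,-0.24,0.55,0,25],[0.006,0.115,-0.009,-0.31,0.72,0,25],[0.007,0.139,-0.01,-0.38,0.88,0,25],[0.007,0.139,-0.01,-0.44,0.97,0,25],[0.007,0.139,-0.01,-0.46,1.0,0,25]]]'

```text
t: 6.15
tcp_pos: [473.2, 166.7, 174.0]
ee_rot: [-0.515, -0.484, 0.484, 0.516]
contact_force: [0.1, 0.1, -1.8]
opening: 0.413
```

>>> arm_command --steps '[[[0,0,0,-0.03,0.12,-0.06,25],[0,0,0,-0.04,0.18,-0.14,25],[0,0,0,-0.04,0.19,-0.17,25],[0,0,0,-0.04,0.19,-0.17,25],[0,0,0,-0.04,0.19,-0.17,25],[0,0,0,-0.04,0.19,-0.17,25],[0,0,0,-0.04,0.19,-0.17,25]]]'

```text
t: 6.85
tcp_pos: [464.8, 211.4, 132.8]
ee_rot: [-0.516, -0.483, 0.483, 0.517]
contact_force: [-0.4, 0.0, -2.7]
opening: 0.409
```

```bash
python3 - <<'E'
from h import *
s=wshot("w4");print(s["t"],s["tcp_pos"],s["ee_rot"],s["contact_force"]);R0=Ro.from_quat(s["ee_rot"]).as_matrix()
print(plan(R0,s["tcp_pos"],down(-3.8,0),[463.6,211.3,52]))
E
```

```text
6.85 [464.7688069  211.39420514 132.75290829] [-0.51640668 -0.48336166  0.48250226  0.5166016 ] [-0.38253091  0.04234262 -2.7183051 ]
(array([-0.0003,  0.0002,  0.0003]), array([-0.0047, -0.0004, -0.323 ]))
```

View pics/w4.png

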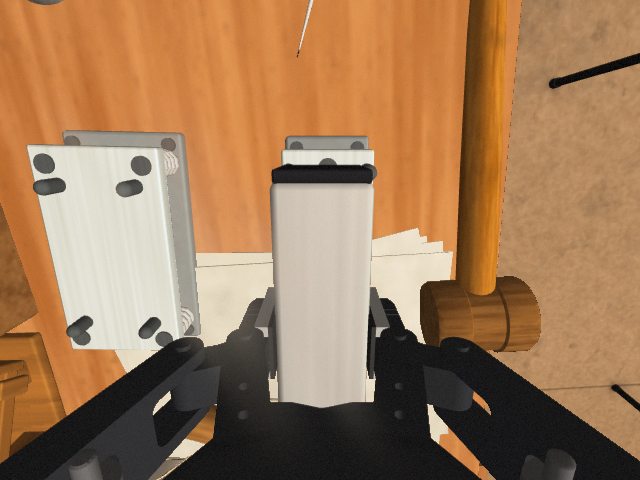

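```bash
python3 - <<'E'
from h import *
d=load("w4")
a=np.array([ray(d,(283,151),48),ray(d,(374,151),48)]);print(a,a.mean(0),"screw",ray(d,(328,161),49))
x=np.array([np.cos(np.radians(-3.8)),np.sin(np.radians(-3.8)),0])
print("seat",a.mean(0)+66*x)
# large press check: pins tops
for uv in((39,187),(121,189),(72,331),(145,333)): print(ray(d,uv,66).round(1))
c=np.array([ray(d,u,48) for u in((28,146),(158,147),(186,348),(73,350))]);print(c.round(1).tolist(),c.mean(0))
E
```

```text
[[395.81038581 189.67807626  48.        ]
 [399.77400415 249.31983671  48.        ]] [397.79219498 219.49895649  48.        ] screw [404.09440465 218.76430051  49.        ]
seat [463.64709188 215.12487906  48.        ]
[406.9  37.8  66. ]
[411.5  88.5  66. ]
[508.7  29.4  66. ]
[513.8  80.9  66. ]
[[381.6, 23.7, 48.0], [387.9, 108.3, 48.0], [539.9, 98.5, 48.0], [535.7, 9.3, 48.0]] [461.26065788  59.9669066   48.        ]
```

```bash
python3 - <<'E'
from h import *
from cell import manip
for n in("side","top"):
    d=manip.snapshot(n);cv2.imwrite(f"pics/{n}1.png",d["img"]);np.savez(f"pics/{n}1.npz",**d)
i=cv2.imread("pics/top1.png");cv2.imwrite("pics/topC.png",cv2.resize(i[220:360,160:340],None,fx=4.4,fy=4.2,interpolation=cv2.INTER_CUBIC))
i=cv2.imread("pics/side1.png");cv2.imwrite("pics/sideC.png",cv2.resize(i[90:290,150:400],None,fx=3,fy=3,interpolation=cv2.INTER_CUBIC))
E
```

```text
(no output)
```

View pics/topC.png

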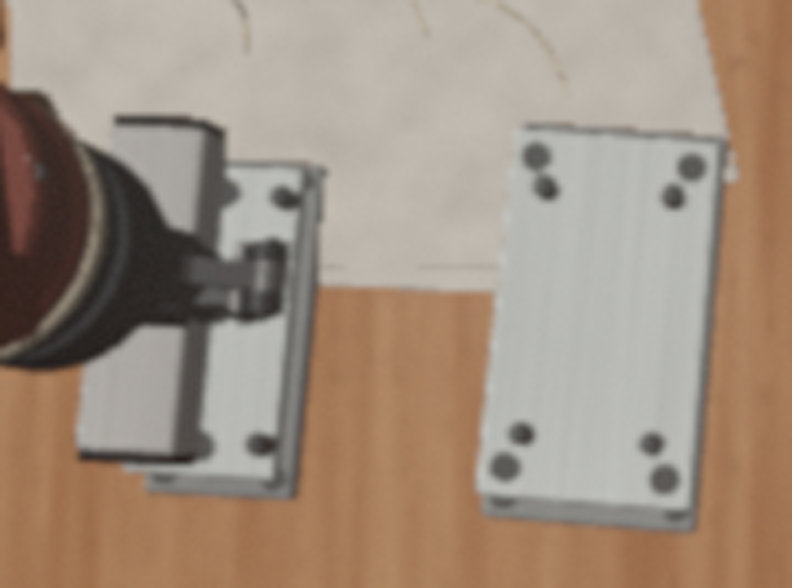

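View pics/sideC.png

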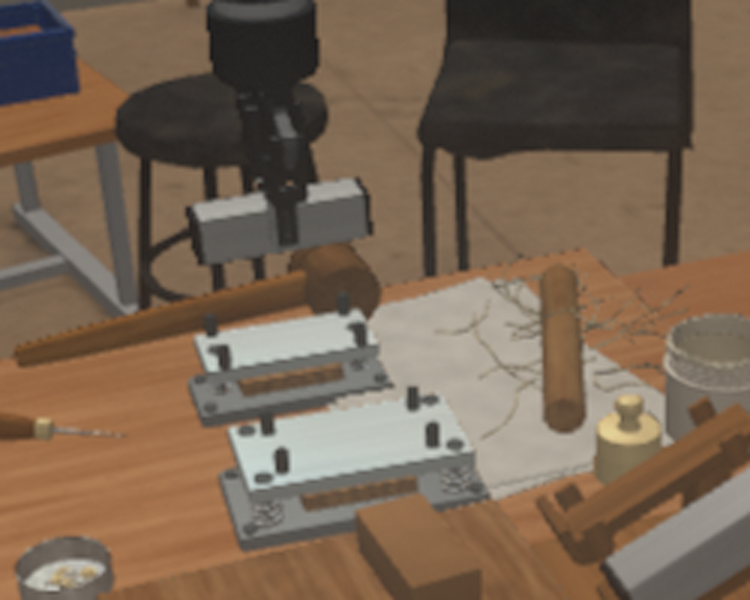

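```bash
python3 - <<'E'
from h import *
S=load("side1");T=load("top1")
fs=lambda p:((p[0]+.5)/3-.5+150,(p[1]+.5)/3-.5+90)
ft=lambda p:((p[0]+.5)/4.4-.5+160,(p[1]+.5)/4.2-.5+220)
c=np.array([464.8,211.4,146.8]);B=Ro.from_euler('z',-3.8,degrees=True).as_matrix()
inv_s=lambda u:((u-[150,90]+.5)*3-.5)
inv_t=lambda u:((u-[160,220]+.5)*[4.4,4.2]-.5)
for n,dd,iv in(("side",S,inv_s),("top",T,inv_t)):
  for sx in(-1,1):
    for sy in(-1,1):
      for sz in(-1,1): print(n,sx,sy,sz,iv(proj(dd,c+B@[65*sx,18*sy,18*sz])).round(1))
for seat,y in(((463.6,211.3),-3.8),((462,54.6),-4.9)):
  B=Ro.from_euler('z',y,degrees=True).as_matrix()
  for sx in(-1,1):
    for sy in(-1,1):
      X=np.array([*seat,66])+B@[52*sx,26*sy,0];print("pin",sx,sy,"side",inv_s(proj(S,X)).round(1),"top",inv_t(proj(T,X)).round(1))
E
```

```text
side -1 -1 -1 [197.4 264.5]
side -1 -1 1 [191.9 218.1]
side -1 1 -1 [188.8 244.3]
side -1 1 1 [183.3 198.8]
side 1 -1 -1 [373.1 238. ]
side 1 -1 1 [370.5 192.6]
side 1 1 -1 [360.7 219. ]
side 1 1 1 [358.  174.4]
top -1 -1 -1 [191.7 470.8]
top -1 -1 1 [164.5 469.7]
top -1 1 -1 [ 94.1 465.4]
top -1 1 1 [ 62.3 464.1]
top 1 -1 -1 [226.3 135.2]
top 1 -1 1 [201.6 118.7]
top 1 1 -1 [131.6 130.6]
top 1 1 1 [102.5 114. ]
pin -1 -1 side [224.5 344.2] top [257.2 444.4]
pin -1 1 side [211.7 313.5] top [126.7 437.3]
pin 1 -1 side [361.9 321.6] top [281.5 194.9]
pin 1 1 side [344.9 292.3] top [153.9 188.5]
pin -1 -1 side [281.3 447.9] top [652.3 445.3]
pin -1 1 side [266.4 409.8] top [520.4 435.7]
pin 1 -1 side [433.2 421.8] top [672.9 194.6]
pin 1 1 side [413.1 385.4] top [543.8 185.9]
```

```bash
python3 - <<'E'
import cv2
i=cv2.imread("pics/side1.png");cv2.imwrite("pics/sideD.png",cv2.resize(i[145:235,205:285],None,fx=6,fy=6,interpolation=cv2.INTER_CUBIC))
cv2.imwrite("pics/sideE.png",cv2.resize(i[210:275,220:320],None,fx=8,fy=8,interpolation=cv2.INTER_CUBIC))
E
```

```text
(no output)
```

View pics/sideD.png

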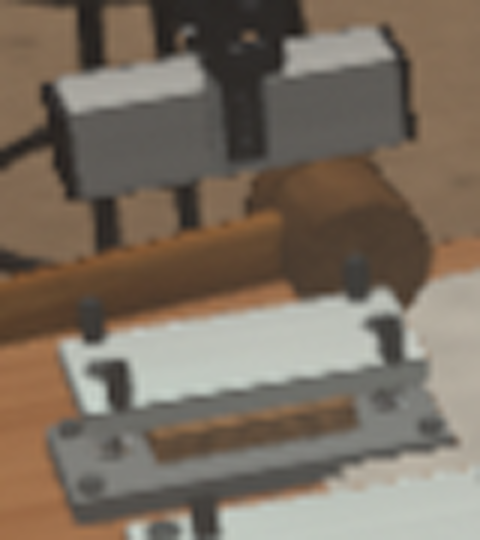

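View pics/sideE.png

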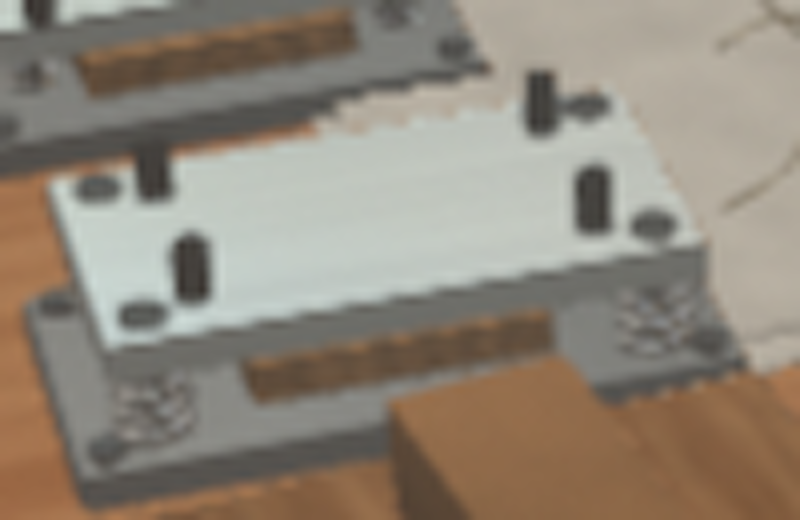

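>>> arm_command --steps '[[[0,0,0,-0.004,0.008,-0.1,25],[0,0,0,-0.004,0.008,-0.17,25],[0,0,0,-0.004,0.008,-0.22,25],[0,0,0,-0.004,0.008,-0.22,25],[0,0,0,-0.004,0.008,-0.22,25],[0,0,0,-0.004,0.008,-0.22,25]]]'

```text
t: 7.6
tcp_pos: [463.7, 214.0, 78.0]
ee_rot: [-0.516, -0.484, 0.483, 0.516]
contact_force: [0.6, 0.1, -3.0]
opening: 0.411
```

```bash
python3 - <<'E'
from h import *
from cell import manip
s=wshot("w5");print(s["t"],s["tcp_pos"],s["ee_rot"],s["contact_force"])
for n in("side","top"):
    d=manip.snapshot(n);cv2.imwrite(f"pics/{n}2.png",d["img"]);np.savez(f"pics/{n}2.npz",**d)
i=cv2.imread("pics/top2.png")[235:355,165:260]
j=cv2.imread("pics/side2.png")[165:235,205:285]
k=cv2.imread("pics/w5.png")[120:220,240:400]
cv2.imwrite("pics/topF.png",cv2.resize(i,None,fx=5,fy=5,interpolation=cv2.INTER_CUBIC))
cv2.imwrite("pics/sideF.png",cv2.resize(j,None,fx=8,fy=8,interpolation=cv2.INTER_CUBIC))
cv2.imwrite("pics/w5F.png",cv2.resize(k,None,fx=5,fy=5,interpolation=cv2.INTER_CUBIC))
E
```

```text
7.6 [463.7280076  214.00675158  77.98373357] [-0.51620161 -0.48362009  0.48269509  0.5163845 ] [ 0.61589114  0.13735791 -2.99787381]
```

View pics/topF.png

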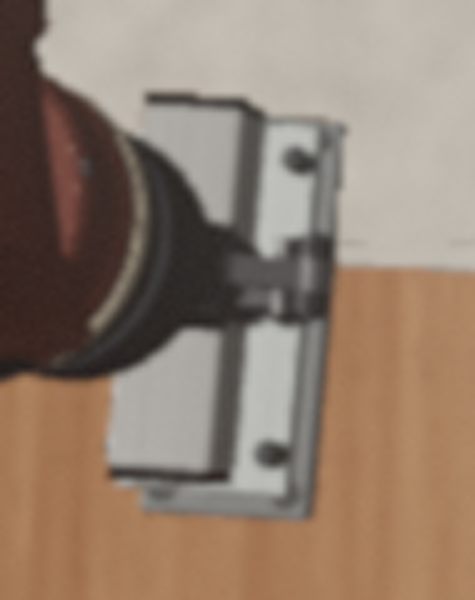

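View pics/sideF.png

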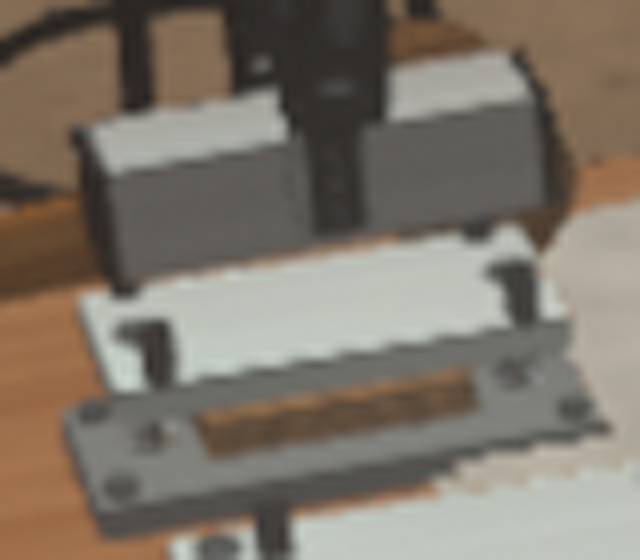

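View pics/w5F.png

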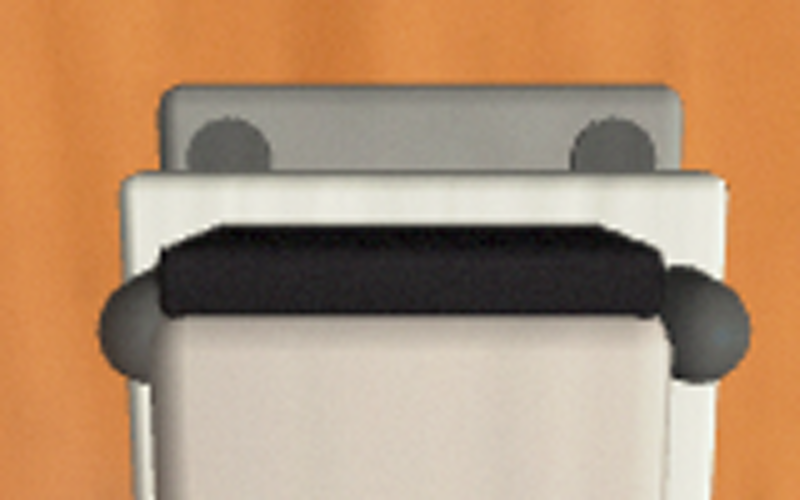

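>>> arm_command --steps '[[[0,0,0,0,0.004,0,25],[0,0,0,0,0.004,-0.02,25],[0,0,0,0,0.004,-0.04,25],[0,0,0,0,0.004,-0.06,25],[0,0,0,0,0.004,-0.075,25],[0,0,0,0,0.004,-0.085,25],[0,0,0,0,0.004,-0.092,25],[0,0,0,0,0.004,-0.092,25]]]'

```text
t: 8.55
tcp_pos: [462.9, 214.9, 53.6]
ee_rot: [-0.516, -0.483, 0.483, 0.517]
contact_force: [-0.4, -0.8, -2.6]
opening: 0.415
```

```bash
python3 - <<'E'
from h import *
s=wshot("w6");print(s["t"],s["tcp_pos"],s["contact_force"],s["wrist_torque"])
k=cv2.imread("pics/w6.png")[120:220,240:400]
cv2.imwrite("pics/w6F.png",cv2.resize(k,None,fx=5,fy=5,interpolation=cv2.INTER_CUBIC))
E
```

```text
8.55 [462.87309257 214.90260199  53.57822887] [-0.35498057 -0.78310429 -2.58204962] [0.00325938 0.00667096 0.0173452 ]
```

View pics/w6F.png

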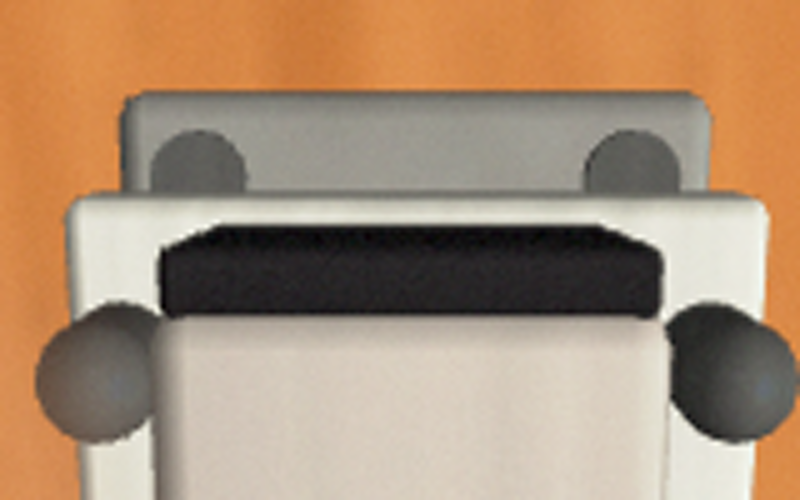

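>>> arm_command --steps '[[[0,0,0,0.001,0,-0.006,25],[0,0,0,0.001,0,-0.012,25],[0,0,0,0.001,0,-0.018,25],[0,0,0,0.001,0,-0.024,25],[0,0,0,0.001,0,-0.03,25],[0,0,0,0.001,0,-0.034,25],[0,0,0,0.001,0,-0.034,25]]]'

```text
t: 9.3
tcp_pos: [463.2, 214.9, 45.2]
ee_rot: [-0.516, -0.483, 0.483, 0.517]
contact_force: [0.9, 1.0, -1.4]
opening: 0.407
```

>>> arm_command --steps '[[[0,0,0,0,0,-0.004,25],[0,0,0,0,0,-0.008,25],[0,0,0,0,0,-0.008,25]]]'

```text
t: 9.6
tcp_pos: [463.2, 214.9, 43.2]
ee_rot: [-0.516, -0.483, 0.483, 0.517]
contact_force: [-0.3, -0.7, -0.5]
opening: 0.412
```

>>> arm_command --steps '[[[0,0,0,0,0,-0.004,25],[0,0,0,0,0,-0.004,25],[0,0,0,0,0,-0.004,25]]]'

```text
t: 9.9
tcp_pos: [463.4, 214.9, 42.7]
ee_rot: [-0.516, -0.483, 0.483, 0.517]
contact_force: [-1.0, -0.7, 4.1]
opening: 0.414
```

>>> arm_command --steps '[[[0,0,0,0,0,-0.002,25],[0,0,0,0,0,-0.002,25],[0,0,0,0,0,-0.002,25]]]'

```text
t: 10.2
tcp_pos: [463.5, 214.9, 42.4]
ee_rot: [-0.516, -0.483, 0.483, 0.517]
contact_force: [-1.3, -0.0, 7.0]
opening: 0.414
```

>>> arm_command --steps '[[[0,0,0,0,0,0.003,25],[0,0,0,0,0,0.003,38],[0,0,0,0,0,0.003,45],[0,0,0,0,0,0.003,60],[0,0,0,0,0,0.003,70],[0,0,0,0,0,0.003,70],[0,0,0,0,0,0.003,70]]]'

```text
t: 10.9
tcp_pos: [463.2, 214.9, 42.5]
ee_rot: [-0.516, -0.483, 0.483, 0.517]
contact_force: [-0.9, 2.1, 0.4]
opening: 0.823
```

>>> arm_command --steps '[[[0,0,0,0,0,0.02,70],[0,0,0,0,0,0.06,70],[0,0,0,0,0,0.14,70],[0,0,0,0,0,0.3,85],[0,0,0,0,0,0.48,85],[0,0,0,0,0,0.5,85],[0,0,0,0,0,0.5,85]]]'

```text
t: 11.6
tcp_pos: [464.5, 215.2, 170.0]
ee_rot: [0.517, 0.484, -0.482, -0.516]
contact_force: [-0.6, -0.6, -0.5]
opening: 0.991
```

```bash
python3 - <<'E'
from h import *
from cell import manip
s=wshot("w7");print(s["t"],s["tcp_pos"],s["contact_force"],s["wrist_torque"])
R0=Ro.from_quat(s["ee_rot"]).as_matrix()
# grasp for R bar
print(plan(R0,s["tcp_pos"],down(-2,25),[574.7-4,-184,175]))
E
```

```text
11.6 [464.51699193 215.15933846 170.00972997] [-0.60683141 -0.55862341 -0.50197551] [-0.02820721  0.05301571 -0.00562562]
(array([-0.0075, -0.1377,  0.0097]), array([ 0.4247, -1.5966,  0.02  ]))
```

View pics/w7.png

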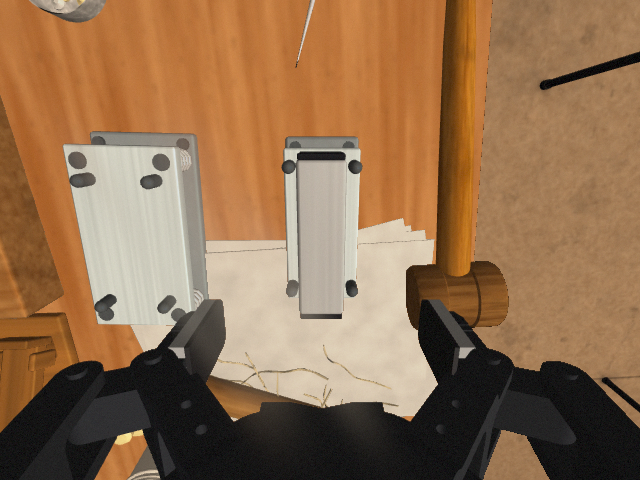

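>>> arm_command --steps '[[[-0.001,-0.02,0.001,0.04,-0.1,0.1,85],[-0.003,-0.05,0.003,0.1,-0.3,0.12,85],[-0.004,-0.08,0.005,0.16,-0.5,0.12,85],[-0.006,-0.11,0.008,0.22,-0.7,0.12,85],[-0.0075,-0.138,0.01,0.28,-0.9,0.12,85],[-0.0075,-0.138,0.01,0.3,-1.0,0.12,85],[-0.0075,-0.138,0.01,0.3,-1.0,0.12,85]]]'

```text
t: 12.35
tcp_pos: [537.4, -38.7, 195.3]
ee_rot: [0.607, 0.583, -0.374, -0.388]
contact_force: [-0.1, 0.4, -0.3]
opening: 0.993
```

>>> arm_command --steps '[[[0,0,0,0.05,-0.2,0,85],[0,0,0,0.1,-0.4,0,85],[0,0,0,0.12,-0.55,-0.05,85],[0,0,0,0.12,-0.6,-0.12,85],[0,0,0,0.12,-0.6,-0.14,85],[0,0,0,0.12,-0.6,-0.14,85],[0,0,0,0.12,-0.6,-0.14,85]]]'

```text
t: 13.05
tcp_pos: [568.4, -183.6, 162.7]
ee_rot: [0.606, 0.586, -0.375, -0.387]
contact_force: [0.6, -0.4, 1.0]
opening: 0.995
```

```bash
python3 - <<'E'
from h import *
s=wshot("w8");print(s["t"],s["tcp_pos"],s["contact_force"])
R0=Ro.from_quat(s["ee_rot"]).as_matrix()
print(plan(R0,s["tcp_pos"],down(-2,25),[616.2,-185.8,65.3]))
E
```

```text
13.05 [ 568.36607145 -183.64525976  162.70663768] [ 0.57974102 -0.41585126  1.00563686]
(array([ 0.0001, -0.001 , -0.0006]), array([ 0.1913, -0.0086, -0.3896]))
```

View pics/w8.png

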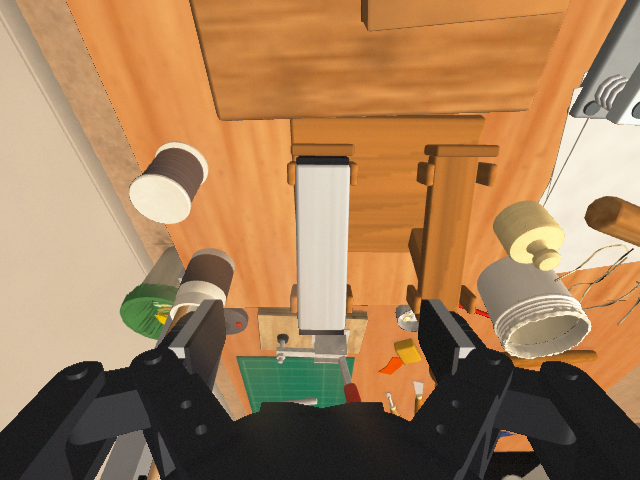

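```bash
python3 - <<'E'
from h import *
d=load("w8")
P=np.array([ray(d,p,z) for p,z in zip([(296,164),(350,164),(345,329),(299,329)],[67.5,67.5,120.5,120.5])]);print(P.round(1).tolist(),P.mean(0).round(1))
E
```

```text
[[546.0, -200.4, 67.5], [547.1, -165.7, 67.5], [652.5, -170.1, 120.5], [651.5, -203.8, 120.5]] [ 599.3 -185.    94. ]
```

>>> arm_command --steps '[[[0,0,0,0.04,-0.004,-0.09,85],[0,0,0,0.07,-0.004,-0.16,85],[0,0,0,0.1,-0.004,-0.22,85],[0,0,0,0.12,-0.004,-0.26,85],[0,0,0,0.14,-0.004,-0.3,85],[0,0,0,0.14,-0.004,-0.3,85],[0,0,0,0.14,-0.004,-0.3,85]]]'

```text
t: 13.8
tcp_pos: [603.4, -186.0, 88.1]
ee_rot: [0.606, 0.585, -0.375, -0.387]
contact_force: [-0.2, -0.7, 0.2]
opening: 0.997
```

>>> arm_command --steps '[[[0,0,0,0.024,0.001,-0.05,85],[0,0,0,0.047,0.001,-0.09,85],[0,0,0,0.047,0.001,-0.09,85],[0,0,0,0.047,0.001,-0.09,60],[0,0,0,0.047,0.001,-0.09,45],[0,0,0,0.047,0.001,-0.09,40],[0,0,0,0.047,0.001,-0.09,30],[0,0,0,0.047,0.001,-0.09,25]]]' --grip_force 70

```text
t: 14.6
tcp_pos: [615.2, -185.9, 65.8]
ee_rot: [0.606, 0.585, -0.374, -0.387]
contact_force: [-4.9, 1.7, 6.3]
opening: 0.414
```

>>> arm_command --steps '[[[0,0,0,0,0,0,25],[0,0,0,-0.04,0,0.09,25],[0,0,0,-0.1,0,0.22,25],[0,0,0,-0.12,0,0.36,25],[0,0,0,-0.12,0,0.48,25],[0,0,0,-0.12,0,0.48,25],[0,0,0,-0.12,0,0.48,25],[0,0,0,-0.12,0,0.48,25]]]'

```text
t: 15.4
tcp_pos: [583.7, -185.0, 181.5]
ee_rot: [0.605, 0.585, -0.375, -0.389]
contact_force: [-0.3, 0.9, -7.2]
opening: 0.405
```

```bash
python3 - <<'E'
from h import *
for i in range(2):
    s=wshot("w9");print(s["t"],s["tcp_pos"],s["contact_force"],s["opening"],s["wrist_torque"])
R0=Ro.from_quat(s["ee_rot"]).as_matrix()
print(plan(R0,s["tcp_pos"],down(-4.9,0),[461.3,58.5,130]))
E
```

```text
15.4 [ 583.72170355 -184.96938147  181.53083094] [-0.29224355  0.87533485 -7.2329981 ] 0.40474351728396024 [ 0.0216354   0.9687463  -0.01777754]
15.45 [ 583.75763334 -184.92613084  181.58766604] [-0.06283032  1.08141111 -6.44246693] 0.41568568372055387 [ 0.0097433   0.97647732 -0.00663037]
(array([ 0.0077,  0.1364, -0.0159]), array([-0.4898,  0.9737, -0.2064]))
```

View pics/w9.png

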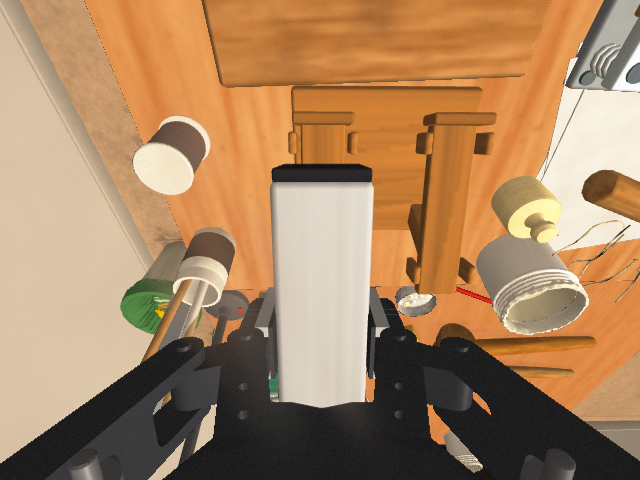

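>>> arm_command --steps '[[[0.001,0.023,-0.003,-0.03,0.08,0.05,25],[0.002,0.046,-0.005,-0.1,0.22,0.05,25],[0.004,0.069,-0.008,-0.18,0.38,0.03,25],[0.005,0.092,-0.011,-0.27,0.55,0,25],[0.007,0.115,-0.014,-0.35,0.7,0,25],[0.008,0.136,-0.016,-0.42,0.84,0,25],[0.008,0.136,-0.016,-0.47,0.94,-0.02,25],[0.008,0.136,-0.016,-0.49,0.974,-0.1,25]]]'

```text
t: 16.3
tcp_pos: [462.7, 60.0, 160.4]
ee_rot: [0.522, 0.481, -0.477, -0.518]
contact_force: [0.8, -0.6, -6.9]
opening: 0.41
```

>>> arm_command --steps '[[[0,0,0,0,0,-0.1,25],[0,0,0,0,0,-0.16,25],[0,0,0,0,0,-0.2,25],[0,0,0,0,0,-0.2,25],[0,0,0,0,0,-0.2,25]]]'

```text
t: 16.8
tcp_pos: [462.9, 57.4, 110.6]
ee_rot: [0.523, 0.479, -0.477, -0.519]
contact_force: [-0.1, -0.2, -6.4]
opening: 0.408
```

```bash
python3 - <<'E'
from h import *
s=wshot("w10");print(s["t"],s["tcp_pos"],s["ee_rot"],s["contact_force"])
R0=Ro.from_quat(s["ee_rot"]).as_matrix()
print(plan(R0,s["tcp_pos"],down(-4.9,0),[461.3,58.5,76]))
E
```

```text
16.8 [462.89814767  57.35990812 110.62944486] [ 0.52276492  0.47927386 -0.47709333 -0.5190331 ] [-0.07435889 -0.21677939 -6.35993732]
(array([ 0.0006,  0.0019, -0.    ]), array([-0.0064,  0.0046, -0.1385]))
```

View pics/w10.png

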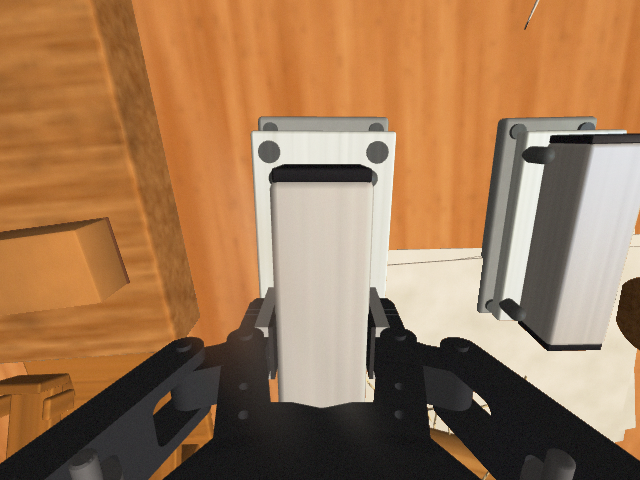

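```bash
python3 - <<'E'
from h import *
d=load("w10")
a=np.array([ray(d,(253,131.5),48),ray(d,(396,131.5),48)]);x=np.array([np.cos(np.radians(-4.9)),np.sin(np.radians(-4.9)),0])
print(a.round(1),a.mean(0)+78*x, np.degrees(np.arctan2(-(a[1]-a[0])[0],(a[1]-a[0])[1])))
b=np.array([ray(d,(269,152),49),ray(d,(377,152),49)]);print(b.round(1),b.mean(0))
E
```

```text
[[381.1  23.2  48. ]
 [388.1 106.1  48. ]] [462.28391343  57.95412633  48.        ] -4.850821715357846
[[393.3  31.1  49. ]
 [398.6  94.5  49. ]] [395.9482236   62.79325436  49.        ]
```

>>> arm_command --steps '[[[0.0006,0.0019,0,-0.003,0.002,-0.05,25],[0.0006,0.0019,0,-0.003,0.002,-0.1,25],[0.0006,0.0019,0,-0.003,0.002,-0.125,25],[0.0006,0.0019,0,-0.003,0.002,-0.125,25],[0.0006,0.0019,0,-0.003,0.002,-0.125,25]]]'

```text
t: 17.35
tcp_pos: [461.6, 58.2, 78.6]
ee_rot: [-0.52, -0.478, 0.479, 0.521]
contact_force: [0.3, -0.2, -5.4]
opening: 0.41
```

```bash
python3 - <<'E'
from h import *
s=wshot("w11");print(s["t"],s["tcp_pos"],s["ee_rot"],s["contact_force"])
R0=Ro.from_quat(s["ee_rot"]).as_matrix()
print(plan(R0,s["tcp_pos"],down(-4.85,0),[462.2,58.0,53]))
k=cv2.imread("pics/w11.png")[100:220,240:400]
cv2.imwrite("pics/w11F.png",cv2.resize(k,None,fx=5,fy=5,interpolation=cv2.INTER_CUBIC))
E
```

```text
17.35 [461.56916052  58.20316378  78.64036821] [-0.52042905 -0.47806756  0.47861191  0.52109083] [ 0.34032255 -0.22653045 -5.40729218]
(array([-0.0001, -0.0004,  0.0001]), array([ 0.0025, -0.0008, -0.1026]))
```

View pics/w11F.png

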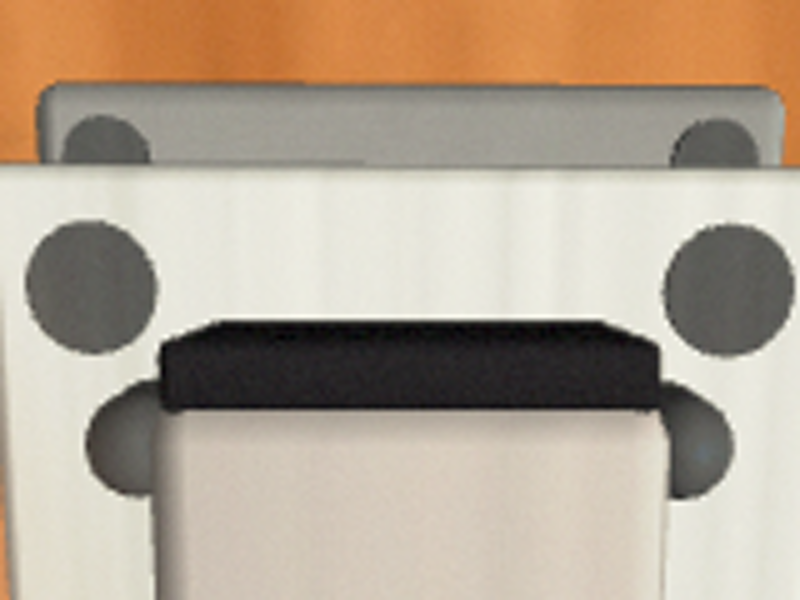

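>>> arm_command --steps '[[[0,0,-0.001,0.002,-0.001,-0.01,25],[0,0,-0.001,0.002,-0.001,-0.03,25],[0,0,-0.001,0.002,-0.001,-0.05,25],[0,0,-0.001,0.002,-0.001,-0.07,25],[0,0,-0.001,0.002,-0.001,-0.085,25],[0,0,-0.001,0.002,-0.001,-0.09,25],[0,0,-0.001,0.002,-0.001,-0.09,25]]]'

```text
t: 18.1
tcp_pos: [462.1, 57.9, 56.1]
ee_rot: [-0.521, -0.477, 0.478, 0.522]
contact_force: [0.8, -0.4, -6.4]
opening: 0.408
```

```bash
python3 - <<'E'
from h import *
s=wshot("w12");print(s["t"],s["tcp_pos"],s["ee_rot"],s["contact_force"],s["wrist_torque"])
k=cv2.imread("pics/w12.png")[100:220,240:400]
cv2.imwrite("pics/w12F.png",cv2.resize(k,None,fx=5,fy=5,interpolation=cv2.INTER_CUBIC))
E
```

```text
18.1 [462.05993186  57.93963782  56.0737253 ] [-0.52119207 -0.47725151  0.47779854  0.52182217] [ 0.82886039 -0.4109644  -6.40485606] [-0.07452426  0.02478973  0.03537177]
```

View pics/w12F.png

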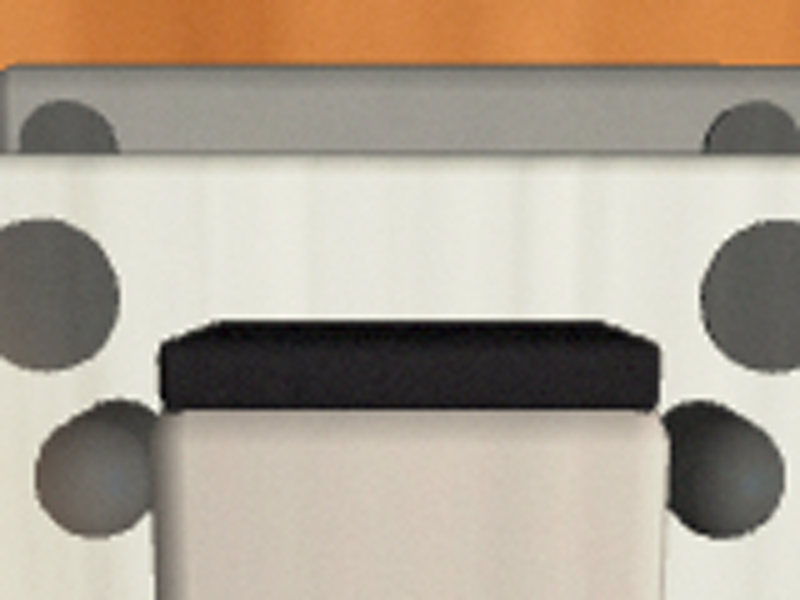

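>>> arm_command --steps '[[[0,0,0,0,0,-0.007,25],[0,0,0,0,0,-0.014,25],[0,0,0,0,0,-0.021,25],[0,0,0,0,0,-0.028,25],[0,0,0,0,0,-0.034,25],[0,0,0,0,0,-0.04,25],[0,0,0,0,0,-0.046,25],[0,0,0,0,0,-0.046,25]]]'

```text
t: 18.95
tcp_pos: [462.6, 57.9, 44.9]
ee_rot: [-0.522, -0.477, 0.478, 0.522]
contact_force: [1.4, -0.8, -1.2]
opening: 0.413
```

>>> arm_command --steps '[[[0,0,0,0,0,-0.004,25],[0,0,0,0,0,-0.004,25],[0,0,0,0,0,-0.004,25]]]'

```text
t: 19.25
tcp_pos: [462.5, 57.9, 44.0]
ee_rot: [-0.521, -0.477, 0.478, 0.522]
contact_force: [3.1, -0.2, -0.8]
opening: 0.409
```

>>> arm_command --steps '[[[0,0,0,0,0,-0.004,25],[0,0,0,0,0,-0.004,25],[0,0,0,0,0,-0.004,25]]]'

```text
t: 19.55
tcp_pos: [462.6, 57.8, 43.4]
ee_rot: [0.522, 0.478, -0.477, -0.521]
contact_force: [2.4, -0.8, 4.5]
opening: 0.408
```

>>> arm_command --steps '[[[0,0,0,0,0,-0.002,25],[0,0,0,0,0,-0.002,25],[0,0,0,0,0,-0.002,25]]]'

```text
t: 19.85
tcp_pos: [462.9, 57.8, 42.8]
ee_rot: [0.522, 0.478, -0.477, -0.521]
contact_force: [3.6, 0.5, 5.6]
opening: 0.411
```

Shut and seated; ease off and release.

>>> arm_command --steps '[[[0,0,0,0,0,0.003,25],[0,0,0,0,0,0.003,38],[0,0,0,0,0,0.003,45],[0,0,0,0,0,0.003,60],[0,0,0,0,0,0.003,65],[0,0,0,0,0,0.003,65],[0,0,0,0,0,0.003,65]]]'

```text
t: 20.55
tcp_pos: [462.1, 58.0, 43.0]
ee_rot: [-0.521, -0.477, 0.478, 0.522]
contact_force: [-0.8, 0.1, 0.5]
opening: 0.764
```

>>> arm_command --steps '[[[0,0,0,0,0,0.02,65],[0,0,0,0,0,0.06,65],[0,0,0,0,0,0.14,70],[0,0,0,0,0,0.3,85],[0,0,0,0,0,0.48,85],[0,0,0,0,0,0.6,85],[0,0,0,0,0,0.6,85],[0,0,0,0,0,0.6,85]]]'

```text
t: 21.35
tcp_pos: [462.8, 57.8, 194.2]
ee_rot: [0.522, 0.478, -0.477, -0.521]
contact_force: [0.4, -1.0, 0.1]
opening: 0.996
```

```bash
python3 - <<'E'
from h import *
from cell import manip
s=wshot("w13");print(s["t"],s["tcp_pos"],s["contact_force"])
d=manip.snapshot("side");cv2.imwrite("pics/side3.png",d["img"]);np.savez("pics/side3.npz",**d)
cv2.imwrite("pics/sideG.png",cv2.resize(d["img"][190:280,200:330],None,fx=6,fy=6,interpolation=cv2.INTER_CUBIC))
E
```

```text
21.35 [462.79908691  57.83346926 194.23299666] [ 0.42594551 -0.99908303  0.13099168]
```

View pics/w13.png

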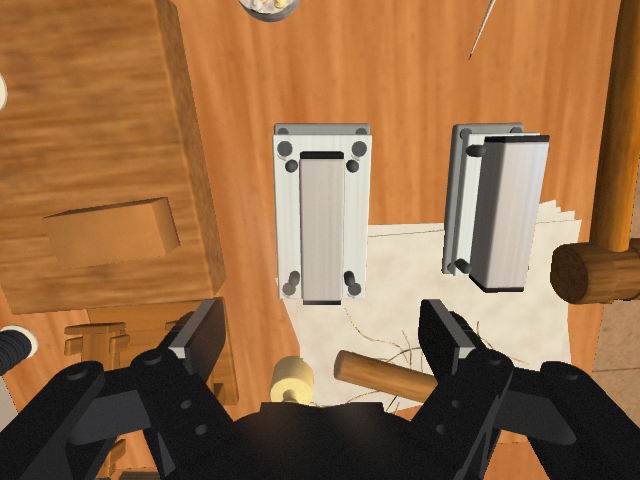

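View pics/sideG.png

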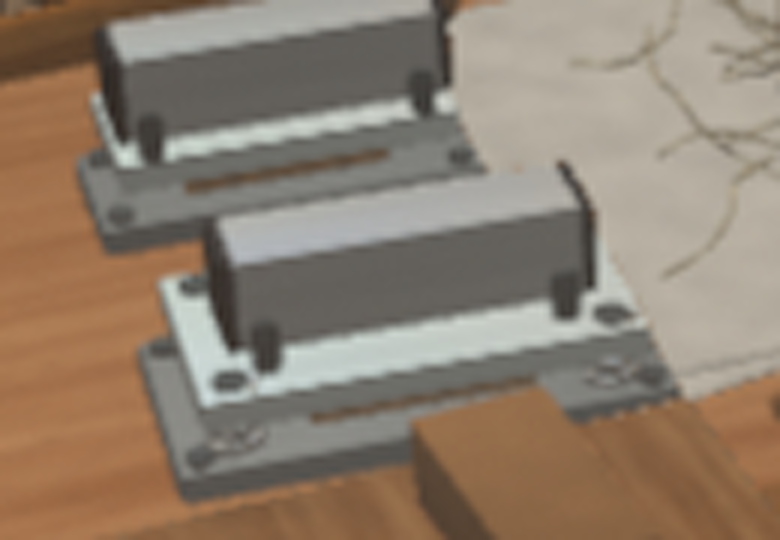

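```bash
python3 - <<'E'
from cell import manip
print(manip.sense()["t"],manip.job_done())
E
```

```text
the job is handed in; nothing more can be done
21.45 None
```

Both bars are in their presses, released and clear of the gripper, and I handed the job in at 21.45 s.

- **Which bar is which:** the bar on the left in the rack read about 3 N when lifted, so it is the lighter one and went into the small press. The bar on the right read about 6.5–7 N and went into the large press.
- **Order:** I lifted the lighter bar first, so I placed it before the heavier one.
- **How they were lowered:** I lowered each bar between the pins in 1 to 2 mm steps while still holding it. When the force showed the platen had reached its stop (about 6–7 N), I eased off and opened the fingers.
- **Last checks:** in the final wrist and side pictures both bars lie centred between their four pins. In the side view the near pins sit about 4 px lower than before, roughly 9 mm, which fits a fully shut 10 mm within pixel accuracy. The cork block and brass weight showed no sign of having been touched.
- **What disagreed:** the top camera put the presses about 4 mm further right (lower y) than the wrist camera did. I aligned each bar to its pins in close-up wrist pictures, and the fit there confirmed the wrist camera.

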